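Seat a coated mortar core in the V-block gauge

TASK

Take the mortar core with the two yellow rings out of the white rack and lay it gently in the V-groove of the red gauge, lengthwise and with its end clear of the blue back stop. Then slide it along the groove until its end bears on the stop, and press it home for about a second with roughly 8 N (never over 15 N on the stop, and never ram it down into the groove). Leave it lying in the groove on both flanks with its end still against the stop, and leave everything else where it is.

Things in the scene. Friction and masses are not known exactly. Their poses are not given: they have to be found in the camera images.
- core: The core to seat: a grey mortar cylinder, 40 mm diameter, 90 mm long, about 0.25 kg (0.2 to 0.31), with a yellow ring 15 mm wide near each end (starting 5 mm from the end). Origin at its centre; its x axis is the cylinder axis; both ends are alike. It starts lying in one of the three places of the white rack.
- core_grey: Bystander: an identical core without rings, lying in the rack. Origin at its centre, x along its axis.
- core_blue: Bystander: an identical core with blue rings, lying in the rack. Origin at its centre, x along its axis.
- rack: Fixed white rack, 110 x 270 mm (x, y), base 8 mm thick, origin under its centre. Two crossbars along y, 10 mm thick, at x = -34 and +34 mm, tops 22 mm high (28 with the ridges that stop rolling). Cores lie on both bars, axis along the rack's x, 42 mm above the table, at y = -88, 0 or +88 mm. Fingers can reach down beside a core between the bars (58 mm clear).
- gauge: Fixed gauge: red base plate 220 x 100 x 16 mm (x from -90 to +130 mm) carrying a steel V-block with white flanks. Origin on the table under the middle of the V-block. The V-groove, open upwards, runs along the gauge's x from -55 to +55 mm; its -x end is open, the back stop is at its +x end. The V-block is 32 mm wide, narrower than a core, so fingers can straddle it.
- groove (a point): Point on the axis of a seated core over the middle of the V-block: 70 mm above the table, at x = y = 0 of the gauge, axes as the gauge's (x along the groove). The two flanks, lined with slippery white plastic (friction about 0.25), each slope 30 degrees from level and meet 23 mm below this point; their outer edges are about 15 mm below it.
- stop: Back stop: fixed grey post 20 x 44 mm (x, y), top 88 mm above the table, at x = +105 mm of the gauge; origin in the post 70 mm above the table, axes as the gauge's. From it a screw rod carries a blue round pad (26 mm) over the groove's middle line, facing -x. The pad's face is 47 to 83 mm to the -x of this origin, set anew each time and not reported: see or feel it.
- stop_nearest (a point): Where the middle of the blue pad's face is when the rod is set furthest out over the groove: x = +22 mm of the gauge, 70 mm above the table. The face really lies 0 to 36 mm further to +x. A core that is home has its centre 45 mm to the -x of the face. The pad is springy: it gives 1 mm per 10 N and comes back slowly; the rod itself does not move.
- dish: Bystander: shallow round yellow dish, 90 mm wide, 16 mm high, loose. Origin under its centre.
- jar: Bystander: amber jar with white cap, 56 mm wide, 85 mm high, loose. Origin under its centre.
- brush: Bystander: wooden brush, 190 mm long, lying on the table, loose, along its x axis.
- yellow_box: Bystander: yellow box 70 x 50 x 45 mm, loose. Origin under its centre.
- puck: Bystander: steel puck, 50 mm diameter, 30 mm high, loose. Origin under its centre.
Things that resemble listed ones, but are neither listed nor needed, are in the scene too. What is shaped like the core but black or green is not meant. What is shaped like the gauge but black is not meant.

How it is judged (in metres and radians):
On the way, in this order (a step that is already met when the one before it is completed fails the run):
1. the yellow-ringed core lies in the groove on the flanks, clear of the stop (y of core in the frame of gauge between -0.002 and 0.002 m and z of core in the frame of gauge between 0.068 and 0.072 m and angle between the x axis of core and the x axis of gauge, either way round below 0.04 rad and contact force between core and gauge above 0.5 N and contact force between core and stop below 0.02 N), for 0.2 s.
2. lying in the groove, the core is pressed on the back stop with more than 3 N for 0.4 s (y of core in the frame of gauge between -0.002 and 0.002 m and z of core in the frame of gauge between 0.068 and 0.072 m and angle between the x axis of core and the x axis of gauge, either way round below 0.04 rad and contact force between core and gauge above 0.5 N and contact force between core and stop above 3 N), for 0.4 s.
At the end, for the whole second after the job is handed in: The yellow-ringed core rests in the groove: centre within 2 mm of the groove's middle line and of the seated height (70 mm), axis within 0.04 rad of the groove, bearing on the V-block, end touching the stop's pad, at rest and released (y of core in the frame of gauge between -0.002 and 0.002 m and z of core in the frame of gauge between 0.068 and 0.072 m and angle between the x axis of core and the x axis of gauge, either way round below 0.04 rad and contact force between core and gauge above 0.5 N and contact force between core and stop above 0.02 N and contact force between the fingers and core below 0.02 N and linear speed of core below 0.01 m/s and angular speed of core below 0.1 rad/s).
It fails at once if the back stop is pressed with over 15 N by the core (contact force between core and stop above 15 N).
It fails at once if the core is rammed into the V-block (over 30 N) (contact force between core and gauge above 30 N).
It fails at once if the robot leans on the gauge or the stop (over 15 N) (contact force between any of the arm, the fingers and gauge above 15 N or contact force between the fingers and stop above 15 N).
It fails at once if another core or a loose thing is disturbed (moved over 15 mm) (distance of any of core_grey, core_blue, dish, jar, brush, yellow_box, puck from where it was at the start of the episode above 0.015 m).
It also fails if it takes over 72 s, if anything falls off the work surface, if the arm or the gripper's body presses on something with over 40 N, if the wrist force passes 120 N, or if a joint passes its speed limit or range.

ROBOT

A 6-joint arm with a two-finger parallel gripper is mounted at the origin on the work surface. World frame = base frame: x ahead of the robot, y to its left, z up, the work surface at z = 0. Lengths are in mm, angles in rad, forces in N, time in s.
With the tool pointing down it reaches from about 300 to 775 mm from the base axis. Payload 14.6 kg.
Tool frame: the origin (TCP) lies on the centre line of the jaws, within the pads' length; the fingertips stand 19 mm ahead of it and the grasp point (between the pads) is the TCP (bot.tip_reach is the distance from the TCP to the fingertips, in mm); z points along the fingers, y is the line along which they close (so a half turn about z gives the same grasp; the last joint's range is limited). The gripper opens to 85 mm and grips with 20 to 120 N. Pads are 22 mm wide; open, the fingers measure 114 mm over their backs; the gripper's body (76 mm by 85 mm) begins 54 mm behind the grasp point. The pads swing forward as they close: fully open they stand 13 mm farther back than shut.
Start: joints at [-1.234, 0.3, 1.521, -0, 1.321, -0.067], TCP at [216.096, -505.759, 250.281] pointing down, gripper open.
Joint ranges: [-3.03, 3.03], [-0.79, 2.21], [0.23, 2.52], [-1.04, 4.18], [0, 3.07], [-2.55, 2.55]. Speed limits (rad/s): [2.22, 2.22, 2.57, 3.14, 3.14, 3.14].

INTERFACE

Orientations are given as a unit quaternion [w, x, y, z].
In Python, from rig import bot gives the robot as it stands. Calls block until the motion is done:
- bot.move_to(position, orientation): joint-space move of the TCP to a pose.
- bot.servo_line(position, attitude=None, speed=150, until_force=None): straight line of the TCP; attitude=None keeps the orientation; speed is the mean speed in mm/s. With until_force (N) it stops when the force on the tool has changed by that much, and returns True; else False.
- bot.move_joints(angles): joint-space move.
- bot.move_gripper(opening, grip_force=None): finger opening in mm; grip_force is the grip in N (None keeps the last); returns when the fingers have stopped.
- bot.dwell(seconds).
- bot.ik(position, orientation): joint angles nearest the present ones, or None.
- bot.read_state(): the state.
- bot.read_camera(name): name is "scene" or "top" or "wrist"; returns a dict with "image" (400x640x3 uint8, blue, green, red), "depth" (400x640 float32, mm along the optical axis (not along the pixel's ray), 0 where there is no reading), "fovy" (degrees; the focal length in pixels is half the picture's height over the tangent of half this angle, whatever the lens; pixels are square), "cx", "cy" (the principal point, pixels), "eye" and "attitude" of the camera in the world; the wrist camera has in their place "mount" (4x4, takes a point from camera to tool coordinates, whose origin is the TCP and whose axes are the flange's). Camera axes: x right, y down, z forward; pixel columns grow to the right and rows downward; lengths in mm; the calibration is good to about 2 mm. A picture is of the moment at which its call begins: read the wrist's pose just before it.
A pose or a line that the arm cannot do raises bot.MotionError and nothing moves.
- bot.finish_job(): hands the job in; it is judged then, once.
The state is a dict: "clock": time; "joint_positions": joint angles; "qvel": joint speeds; "effort": joint torques, N m; "ee_pos": TCP position; "tool_rot": TCP orientation; "ft_force": force on the tool from outside, world axes, zero at the start; "moment": the same for the moment, N m; "grip_width": finger opening in mm; "grip_force": force on a finger pad.
Only numpy, scipy, OpenCV 4.12 (cv2) and the standard library are available. Lean on these libraries where they do the work, as an engineer would, in place of code of your own. Each camera call takes 0.05 s, during which the arm holds its last target. There are 200 camera calls.

## Working session

There is one attempt and no reset: what is moved stays moved. The work goes in short steps, each a Python script; the robot and the scene stay as the last script left them, time stands still between calls to the robot, and variables do not carry over. Pictures are saved under pics/ and viewed, at most 10 in all, crops included, and the job is handed in when it is done.

```bash
ls; mkdir -p pics; cat > h.py <<'E'
import numpy as np, cv2
from rig import bot
from scipy.spatial.transform import Rotation as R
def quat(q): return R.from_quat([q[1],q[2],q[3],q[0]])
def wxyz(r):
    x=r.as_quat(); return [float(v) for v in (x[3],x[0],x[1],x[2])]
def cam(name):
    s=bot.read_state(); c=bot.read_camera(name)
    c['f']=200/np.tan(np.radians(c['fovy'])/2)
    if name=='wrist':
        T=quat(s['tool_rot']).as_matrix(); M=np.array(c['mount'])
        c['Rm']=T@M[:3,:3]; c['o']=T@M[:3,3]+np.array(s['ee_pos'])
    else:
        a=np.array(c['attitude']); c['Rm']=a[:3,:3] if a.ndim==2 else quat(a).as_matrix(); c['o']=np.array(c['eye'])
    return c
def ray(c,u,v): return c['Rm']@np.array([(u-c['cx'])/c['f'],(v-c['cy'])/c['f'],1])
def onz(c,u,v,z):
    d=ray(c,u,v); return c['o']+d*(z-c['o'][2])/d[2]
def cloud(c):
    v,u=np.mgrid[:400,:640]; d=c['depth']
    P=np.stack([(u-c['cx'])/c['f']*d,(v-c['cy'])/c['f']*d,d],-1)@c['Rm'].T+c['o']
    P[d==0]=np.nan; return P
def down(yaw): # tool y axis at yaw+90deg, pointing down; tool x at yaw
    return wxyz(R.from_euler('z',yaw)*R.from_euler('x',np.pi))
E
python3 - <<'E'
from h import *
for n in('top','scene'):
    c=cam(n); cv2.imwrite(f'pics/{n}.png',c['image']); print(n,c['o'],c['Rm'].round(3).tolist(),c['f'],c['cx'],c['cy'],{k for k in c}); np.savez(n,**{k:c[k] for k in('image','depth','Rm','o','f','cx','cy')})
s=bot.read_state();print(s); print(quat(s['tool_rot']).as_matrix().round(3))
E
```

```text
pics
top [ 313.84994745   26.61500925 1432.49567104] [[-0.015, -0.99, 0.139], [-1.0, 0.015, -0.004], [0.002, -0.139, -0.99]] 469.02698955117177 318.388205047777 202.98344544526392 {'cy', 'Rm', 'cx', 'eye', 'image', 'depth', 'f', 'o', 'attitude', 'fovy'}
scene [1245.5051632   322.24647236 1137.36718916] [[-0.368, 0.743, -0.559], [0.93, 0.286, -0.232], [-0.012, -0.605, -0.796]] 447.1989397170398 322.5137811379974 198.3444704997376 {'cy', 'Rm', 'cx', 'eye', 'image', 'depth', 'f', 'o', 'attitude', 'fovy'}
{'clock': 0.1, 'joint_positions': array([-1.23360543e+00,  3.00411692e-01,  1.52154441e+00,  8.44952718e-06,
        1.32067765e+00, -6.66081321e-02]), 'qvel': array([ 0.00237408, -0.00133707, -0.0029061 ,  0.00128129,  0.0001151 ,
        0.00113066]), 'effort': array([ 1.18775508e-03, -5.44381678e+01, -3.62370729e+01, -6.98130611e-05,
        3.05612855e-03, -5.13670898e-06]), 'ee_pos': array([ 216.03361554, -505.58486683,  249.76939969]), 'tool_rot': array([-5.16343981e-04,  9.79687512e-01,  2.00529569e-01, -6.61557487e-05]), 'ft_force': array([ 0.779128  ,  0.28262757, -0.32132571]), 'moment': array([ 0.0490116 , -0.01862545,  0.04740313]), 'grip_force': 0.0, 'grip_width': 85.32575071732296}
[[ 0.92   0.393 -0.   ]
 [ 0.393 -0.92   0.001]
 [ 0.    -0.001 -1.   ]]
```

View pics/top.png

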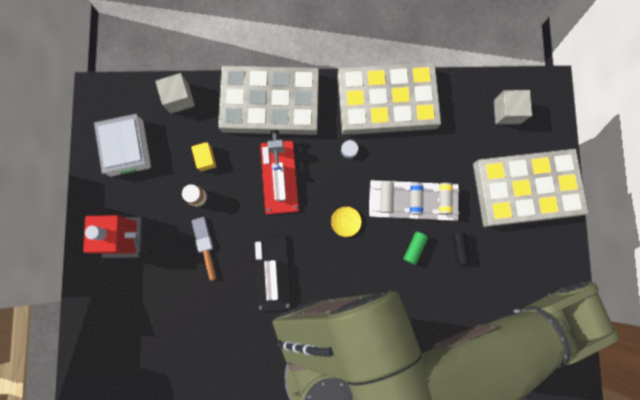

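View pics/scene.png

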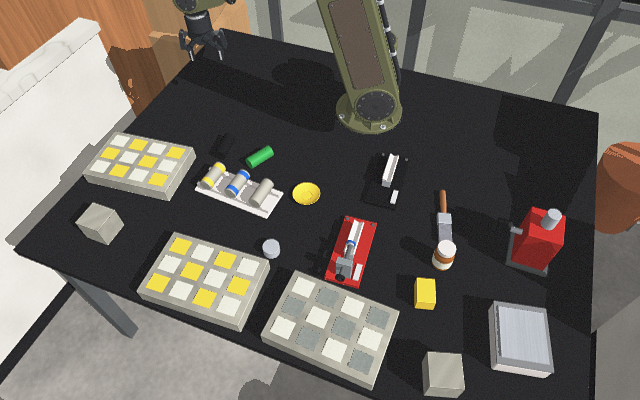

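The top view shows the yellow-ringed core at about (446,198), in the right-hand place of the rack (413,200). The red gauge is at (280,177) with its stop at the upper end (276,145), so the gauge's +x points roughly along world +x. The scene view agrees. Next I'll get coarse poses from these two pictures, then look closer with the wrist camera.

```bash
cat > m.py <<'E'
from h import *
def rect(c,mask,z,box=None):
    m=mask.astype(np.uint8)
    if box: k=np.zeros_like(m); k[box[1]:box[3],box[0]:box[2]]=1; m&=k
    v,u=np.nonzero(m); P=np.array([onz(c,a,b,z)[:2] for a,b in zip(u,v)])
    r=cv2.minAreaRect(P.astype(np.float32)); return P,r
def hsv(c): return cv2.split(cv2.cvtColor(c['image'],cv2.COLOR_BGR2HSV))
E
python3 - <<'E'
from m import *
c=dict(np.load('top.npz')); H,S,V=hsv(c)
red=((H<8)|(H>172))&(S>150)&(V>60)
print('gauge',rect(c,red,16,(250,120,310,225))[1])
yel=(H>20)&(H<35)&(S>100)&(V>80)
P,r=rect(c,yel,55,(432,175,460,222)); print('core',P.mean(0),r)
blu=(H>100)&(H<125)&(S>130)&(V>60)
P,r=rect(c,blu,55,(400,175,432,222)); print('corebl',P.mean(0),r)
P,r=rect(c,blu,70,(260,120,300,225)); print('pad',len(P),P.mean(0) if len(P) else 0)
C=cloud(c); 
for n,(u,v) in dict(core=(446,198),mid=(416,199),left=(384,197),dish=(346,221),puck=(349,149)).items(): print(n,C[v,u].round(1))
for y in(0,):
    for p in([450,-220,330],[610,110,330]):
        for yaw in np.radians([0,180,90,-90]): 
            j=bot.ik(p,down(yaw)); print(p,yaw.round(2),None if j is None else np.round(j,2))
c=cam('wrist'); print(np.round(c['mount'],3).tolist(),c['fovy'])
E
```

```text
gauge ((595.0232543945312, 141.35824584960938), (223.59439086914062, 103.51493072509766), 4.089512825012207)
core [ 516.16366518 -356.22242097] ((516.2838134765625, -355.0497131347656), (35.54888916015625, 79.47386169433594), 86.87812805175781)
corebl [ 517.97318498 -269.18787913] ((516.9644165039062, -268.87762451171875), (33.1009407043457, 75.277099609375), 84.99577331542969)
pad 7 [612.09541215 144.21005292]
core [ 515. -356.   62.]
mid [ 512.6 -266.1   67. ]
left [ 520.9 -173.    60.9]
dish [457.  -62.4   4.2]
puck [677.3 -75.5  25.7]
[450, -220, 330] 0.0 [-0.53  0.14  1.53 -0.    1.47  1.04]
[450, -220, 330] 3.14 [-0.53  0.14  1.53  0.    1.47 -2.1 ]
[450, -220, 330] 1.57 [-0.53  0.14  1.53  0.    1.47 -0.53]
[450, -220, 330] -1.57 None
[610, 110, 330] 0.0 [ 0.12  0.42  1.18 -0.    1.54  1.69]
[610, 110, 330] 3.14 [ 0.12  0.42  1.18  0.    1.54 -1.45]
[610, 110, 330] 1.57 [ 0.12  0.42  1.18 -0.    1.54  0.12]
[610, 110, 330] -1.57 None
[[-0.0, -0.955, -0.297, 75.51], [1.0, -0.0, 0.0, 0.736], [-0.0, -0.297, 0.955, -122.928], [0.0, 0.0, 0.0, 1.0]] 67.82299897186354
```

```bash
python3 - <<'E'
from m import *
for n,p,yaw in(('g',[560,142,260],np.radians(4)),('r',[510,-354,240],np.radians(-2.5))):
    bot.move_to(p,down(yaw)); bot.dwell(.3); c=cam('wrist'); cv2.imwrite(f'pics/w{n}.png',c['image'])
    np.savez('w'+n,**{k:c[k] for k in('image','depth','Rm','o','f','cx','cy')}); print(bot.read_state()['clock'],c['o'])
a=cv2.imread('pics/wg.png');b=cv2.imread('pics/wr.png'); cv2.imwrite('pics/w.png',cv2.resize(np.vstack([a,b]),(480,600),interpolation=cv2.INTER_AREA))
E
```

```text
3.0917 [635.67364777 146.27954043 382.93688843]
5.2583 [ 585.95660011 -357.61720384  362.95633105]
```

View pics/w.png

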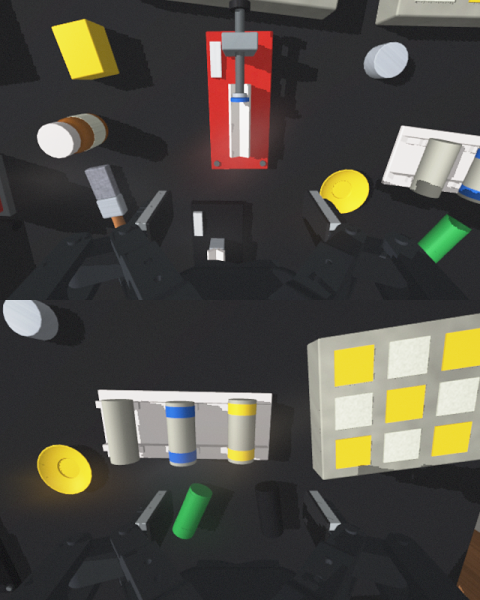

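Upper picture (gauge, full-resolution pixels): the red plate is centred near (320,132), with the blue pad at (320,132) and the stop post at the top. Lower picture: the yellow-ringed core is at about (322,175), and there is room for the fingers on both sides. Now to measure both precisely.

```bash
python3 - <<'E'
from m import *
c=dict(np.load('wr.npz')); H,S,V=hsv(c)
yel=(H>20)&(H<35)&(S>100)&(V>60)
m=np.zeros_like(yel); m[120:240,290:355]=yel[120:240,290:355]
n,l,st,ce=cv2.connectedComponentsWithStats(m.astype(np.uint8)); print(st[1:].tolist())
ks=[k for k in range(1,n) if st[k][4]>100]
cs=[]
for k in ks:
    v,u=np.nonzero(l==k); mu=u.mean(); mid=abs(u-mu)<6
    top=np.mean([v[u==x].min() for x in range(int(mu)-5,int(mu)+6)]); bot_=np.mean([v[u==x].max()+1 for x in range(int(mu)-5,int(mu)+6)])
    e=np.array([(u[v==y].min()+u[v==y].max()+1)/2 for y in np.unique(v)]).mean()
    A,B=onz(c,e,top,62),onz(c,e,bot_,62); M=onz(c,e,(top+bot_)/2,42); print(A.round(1),B.round(1),M.round(1)); cs.append((A,B,M))
xs=[p[0] for t in cs for p in t[:2]]; print('xc',(max(xs)+min(xs))/2,'span(80)',max(xs)-min(xs))
d=cs[0][2]-cs[1][2]; print('yaw',np.degrees(np.arctan(d[1]/d[0])),'yc',(cs[0][2][1]+cs[1][2][1])/2)
c=dict(np.load('wg.npz')); H,S,V=hsv(c)
red=((H<8)|(H>172))&(S>130)&(V>50)
red=cv2.morphologyEx(red.astype(np.uint8),cv2.MORPH_OPEN,np.ones((3,3)))
P,r=rect(c,red,16,(265,30,375,235)); print('gauge',r)
blu=(H>100)&(H<125)&(S>130)&(V>60); b=np.zeros_like(blu); b[100:160,290:350]=blu[100:160,290:350]
v,u=np.nonzero(b); print(len(u),u.min(),u.max(),v.min(),v.max(),'pad front',[onz(c,u.mean(),v.max()+1,z).round(1).tolist() for z in(70,83)],onz(c,u.mean(),v.min(),83).round(1))
w=(S<60)&(V>150); k=np.zeros_like(w); k[135:215,290:350]=w[135:215,290:350]
for y in range(150,206,10):
    q=np.nonzero(k[y])[0]; print(y,q.min(),q.max(),onz(c,q.min(),y,55).round(1),onz(c,q.max()+1,y,55).round(1))
E
```

```text
[[304, 137, 38, 18, 565], [303, 197, 36, 18, 476]]
[ 557.  -361.7   62. ] [ 541.9 -361.2   62. ] [ 547.1 -361.7   42. ]
[ 492.6 -357.6   62. ] [ 476.8 -357.    62. ] [ 478.  -357.3   42. ]
xc 516.9167390394201 span(80) 80.19442624155619
yaw -3.6667741154736286 yc -359.5017882893002
gauge ((598.187255859375, 140.98504638671875), (218.9601593017578, 100.16708374023438), 4.16264533996582)
140 308 331 130 135 pad front [[609.1, 141.7, 70.0], [610.2, 141.9, 83.0]] [615.9 142.3  83. ]
150 305 332 [591.7 156.1  55. ] [593.8 125.5  55. ]
160 305 332 [580.7 155.5  55. ] [582.9 124.6  55. ]
170 305 332 [569.5 154.8  55. ] [571.7 123.6  55. ]
180 306 331 [558.2 153.   55. ] [560.2 123.7  55. ]
190 306 331 [546.5 152.4  55. ] [548.5 122.8  55. ]
200 306 331 [534.6 151.7  55. ] [536.6 121.8  55. ]
```

```bash
python3 - <<'E'
from m import *
yr=np.radians(-3.6); yg=np.radians(4.1)
bot.move_gripper(80)
bot.move_to([516.9,-359.5,130],down(yr))
print(bot.servo_line([516.9,-359.5,42],speed=80,until_force=8))
s=bot.read_state(); print(s['ee_pos'],s['ft_force'])
bot.move_gripper(30,40); s=bot.read_state(); print(s['clock'],s['ee_pos'],s['ft_force'],s['grip_width'],s['grip_force'])
bot.servo_line([516.9,-359.5,180],speed=120)
G=np.array([578.3,139.8]); ax=np.array([np.cos(yg),np.sin(yg)])
p=G-40*ax
bot.servo_line([*p,180],attitude=down(yg),speed=220); bot.servo_line([*p,100],speed=100); bot.dwell(.3)
s=bot.read_state(); print(s['clock'],s['ee_pos'],s['ft_force'],s['grip_width'],s['grip_force'])
c=cam('wrist'); cv2.imwrite('pics/held.png',c['image'])
E
```

```text
False
[ 517.14383748 -359.69168668   42.61585858] [ 0.50449854 -0.98131428 -0.63466002]
7.7083 [ 517.06062563 -359.65248386   42.42621529] [-0.26420984  0.10861781  4.17607405] 39.228944864690625 40.02302885055542
12.6667 [538.51727284 136.97123402 100.32447255] [-0.13733361 -0.68573316 -1.91934952] 38.78021559713701 40.40954947471619
```

View pics/held.png

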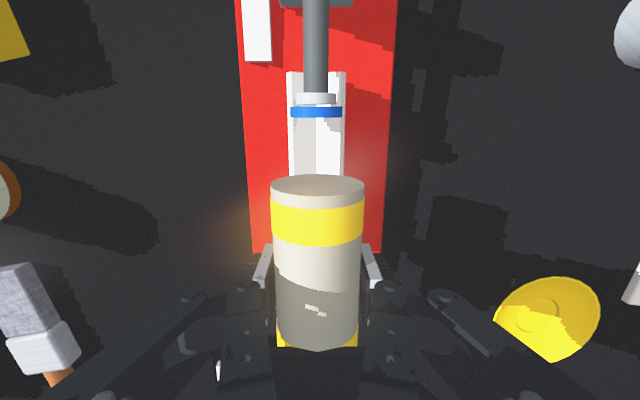

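The core is held upright at the middle, with its midline at column 317 over the groove's midline at column 317. The blue pad at (316,111) is well clear ahead. Next: lower it gently and release.

```bash
python3 - <<'E'
from m import *
s=bot.read_state(); e=s['ee_pos']
yg=np.radians(4.1); p=np.array([578.3,139.8])-40*np.array([np.cos(yg),np.sin(yg)])
bot.servo_line([*p,76],speed=60)
print(bot.servo_line([*p,67],speed=6,until_force=2.5))
s=bot.read_state(); print(s['clock'],s['ee_pos'],s['ft_force'],s['moment'])
bot.move_gripper(60); bot.dwell(.4)
s=bot.read_state(); print(s['clock'],s['ee_pos'],s['ft_force'],s['grip_width'],s['grip_force'])
q=s['ee_pos']; bot.servo_line([*q[:2],135],speed=100); bot.move_gripper(0)
ax=np.array([np.cos(yg),np.sin(yg)]); b=q[:2]-75*ax
bot.servo_line([*b,135],speed=120); bot.dwell(.2); c=cam('wrist'); cv2.imwrite('pics/laid.png',c['image'])
np.savez('wl',**{k:c[k] for k in('image','depth','Rm','o','f','cx','cy')}); s=bot.read_state(); print(s['clock'],s['ft_force'],s['grip_width'])
E
```

```text
True
14.1917 [538.41555377 137.1422347   70.54735741] [0.28909525 2.7984663  4.50785184] [ 0.3133769  -0.12315882  0.03641273]
14.9333 [537.88613268 136.87598807  69.89271936] [-0.08205494 -0.32736214 -0.17646536] 59.890877636193935 0.0
17.3583 [ 0.16935567 -0.83922931 -0.37083996] -0.10220440082087712
```

View pics/laid.png

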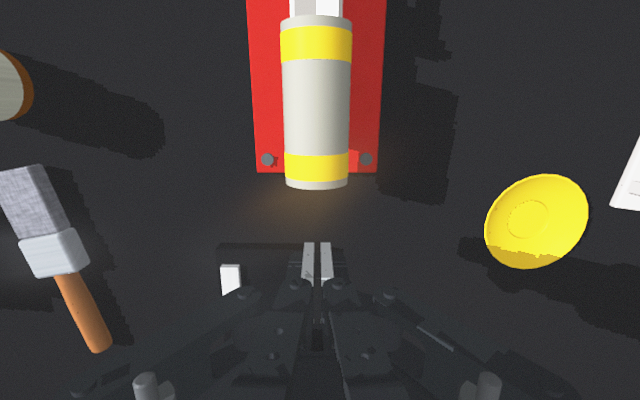

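The core lies in the groove, centred between the red edges, with its near end overhanging at (317,185). The closed fingers stand behind it. I'll tilt the tool slightly so the tips push near the axis height.

```bash
cat > push.py <<'E'
from m import *
yg=np.radians(4.1); G=np.array([578.3,139.8]); ax=np.array([np.cos(yg),np.sin(yg)])
att=wxyz(R.from_euler('z',yg)*R.from_euler('y',-np.radians(10))*R.from_euler('x',np.pi))
def P(x,z): return [*(G+x*ax),z]
def F(n=6):
    a=[]
    for _ in range(n): a.append(bot.read_state()['ft_force'].copy()); bot.dwell(.02)
    return np.mean(a,0)
def gx(): 
    e=bot.read_state()['ee_pos']; return (e[:2]-G)@ax, e[2]
E
python3 - <<'E'
from push import *
print(bot.tip_reach)
bot.servo_line(P(-115,135),attitude=att,speed=100); bot.servo_line(P(-115,83),speed=80); bot.dwell(.3)
f0=F(10); np.save('f0',f0); print(f0,gx())
hit=bot.servo_line(P(-50,83),speed=10,until_force=3)
f=F(); print(hit,gx(),f-f0,-(f-f0)[:2]@ax,bot.read_state()['clock'])
c=cam('wrist'); cv2.imwrite('pics/touch.png',c['image'])
E
```

```text
19.0
[ 0.02559284 -0.11239685  0.03011646] (np.float64(-114.96833011153836), np.float64(83.12796383969581))
True (np.float64(-71.49965941786841), np.float64(82.39497157162941)) [-0.33530938  0.20974787 -0.45008711] 0.319454816069522 23.025
```

View pics/touch.png

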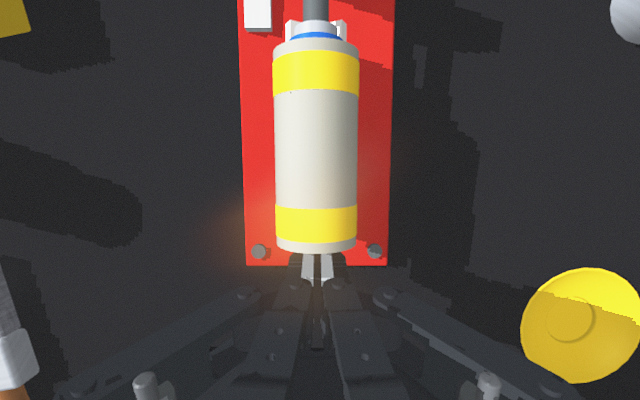

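The core's far end is at the blue pad (316,36), and the fingertips bear on its near end at (317,253). Now step up to about 8 N and hold.

```bash
python3 - <<'E'
from push import *
f0=np.load('f0.npy'); x=gx()[0]; hold=0; t0=None; log=[]
for i in range(120):
    bot.servo_line(P(x,83),speed=10); 
    f=-(F(5)-f0)[:2]@ax; t=bot.read_state()['clock']; log.append((round(float(t),2),round(x,2),round(float(f),1)))
    if f>6 and t0 is None: t0=t
    if t0 and t-t0>1.3: break
    if f>12: x-=.2
    elif f>9: x-=.05
    elif f<3: x+=.2
    elif f<7: x+=.1
    if x>-66 or t>48: break
print(log[::2],log[-1],gx(),F()-f0)
E
```

```text
[(23.41, np.float64(-71.52), -0.3), (24.07, np.float64(-71.12), 2.2), (24.74, np.float64(-70.82), 4.8), (25.41, np.float64(-70.62), 5.5), (26.07, np.float64(-70.42), 6.5), (26.74, np.float64(-70.32), 7.2)] (27.07, np.float64(-70.32), 7.2) (np.float64(-70.64077170958896), np.float64(82.89249591261574)) [-6.69273867 -0.12154617  2.64254476]
```

```bash
python3 - <<'E'
from push import *
bot.dwell(.5)
bot.servo_line(P(-74,83),speed=3); bot.servo_line(P(-115,83),speed=60); bot.servo_line(P(-115,135),attitude=down(yg),speed=100); bot.dwell(.3)
bot.servo_line(P(-60,150),speed=100); bot.dwell(.4)
c=cam('wrist'); cv2.imwrite('pics/end.png',c['image']); H,S,V=hsv(c)
C=cloud(c); print(bot.read_state()['clock'])
yel=(H>20)&(H<35)&(S>100)&(V>60); m=np.zeros_like(yel); m[:,230:400]=yel[:,230:400]
n,l,st,_=cv2.connectedComponentsWithStats(m.astype(np.uint8))
for k in range(1,n):
    if st[k][4]>300:
        v,u=np.nonzero(l==k); e=np.mean([(u[v==y].min()+u[v==y].max()+1)/2 for y in np.unique(v)]); q=C[v,u]
        r=onz(c,e,v.mean(),70)[:2]-G; print(st[k].tolist(),'x',r@ax,'y',r@[-ax[1],ax[0]],'ztop',np.nanpercentile(q[:,2],90))
E
```

```text
32.0167
[285, 88, 63, 28, 1639] x 20.120318383788423 y -0.7706082854564072 ztop 89.72886777239043
[288, 190, 57, 29, 1233] x -50.396205147062766 y -1.3287627720469735 ztop 89.75930824328753
```

View pics/end.png

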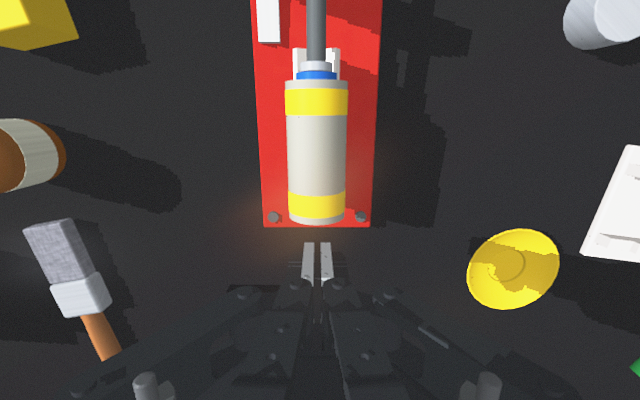

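The core lies level in the groove (top at 89.7 mm) with its far end against the blue pad at (316,76). The fingers are clear.

```bash
python3 -c "
from rig import bot
print(bot.finish_job())"
```

```text
the job is handed in; nothing more can be done
None
```

The job is handed in, with no verdict returned: the yellow-ringed core was laid in the V-groove, slid to the stop and pressed at about 7 N for over a second, and the last picture shows it released, level, with its end against the pad.

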